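Lock a T-head clamp stud in a welding fixture

ROBOT

A 7-joint arm with a two-finger parallel gripper is mounted at the origin on the work surface. World frame = base frame: x ahead of the robot, y to its left, z up, the work surface at z = 0. Lengths are in m, angles in rad, forces in N, time in s.
With the tool pointing down it reaches from about 0.4 to 0.85 m from the base axis. Payload 10.4 kg.
Tool frame: the origin (TCP) lies at the very end of the fingers, on their centre line; the grasp point (between the pads) lies 19 mm behind it; z points along the fingers, y is the direction in which the jaws open and shut (so a half turn about z gives the same grasp; the last joint's range is limited). The gripper opens to 85 mm and grips with 20 to 120 N. Pads are 22 mm wide; open, the fingers measure 114 mm over their backs; the gripper's body (76 mm by 85 mm) begins 54 mm behind the grasp point. The pads swing forward as they close: fully open they stand 13 mm farther back than shut.
Start: joints at [1.325, 0.332, -0.065, 1.46, 0.022, 1.35, -0.088], TCP at [0.138, -0.61, 0.231] pointing down, gripper open.
Joint ranges: [-2.6, 2.6], [-0.5, 2.12], [-1.47, 1.34], [0.16, 2.42], [-1.27, 4.41], [0.06, 2.06], [-2.6, 2.6]. Speed limits (rad/s): [2.22, 2.22, 2.79, 2.79, 3.14, 3.14, 3.14].

INTERFACE

Orientations are given as a unit quaternion [x, y, z, w].
In Python, from workcell import get_obs, camera, camera_info, hand_in gives the robot as it stands.
- The arm moves only by the tool move_arm, never from a script. Its argument "moves" is a list of rows, each a list of 3 entries, a list of its own where there are three numbers: the shift along the tool's x, y, z in units of 25 mm (1.0 is 25 mm), then the turn, a rotation vector about the tool's x, y, z in degrees, then the opening, from 0 (shut) to 1 (fully open). A call has 1 to 5 rows; each row shifts and turns the commanded pose from where the row before left it, along the tool's axes as they then stand; what a row does not reach is not made up. A row lasts 1/8 s, in which the tool goes at most 62.5 mm and 10.7 degrees, less where a joint would pass 70% of its speed; a pose out of reach is approached as far as the arm can. A call is refused whole if a number of a shift passes 1 or a number of a turn 10.7, either way. A call with a gripper value outside its range is refused whole. The fingers move at their own pace and stop on an object; "squeeze" is the grip in N (left out, the last holds). Time passes only in rows, so rows that do not move let the fingers close. It gives the time, the measured TCP pose, the force and the opening at its end, in the units of the state.
- get_obs(): the state, without advancing time (a new reading comes with each control period).
- camera(name): name is "scene" or "top" or "wrist"; returns the picture (480x640x3 uint8, red, green, blue); there is no depth.
- camera_info(name): a dict with "fx", "fy", "cx", "cy" (pixels), "D" ([k1, k2, p1, p2, k3] as OpenCV has them; the pictures are not rectified), "origin" and "rotation" of the camera in the world. Camera axes: x right, y down, z forward; pixel columns grow to the right and rows downward; lengths in m; the calibration is good to about 2 mm. A picture is of the moment at which its call begins: read the wrist's pose just before it. camera_info takes no time and is no camera call; for the wrist camera it gives the pose at the moment of the call.
- hand_in(): hands the job in, once; it reports no verdict.
The state is a dict: "clock": time; "joint_pos": joint angles; "joint_velocities": joint speeds; "tau": joint torques, N m; "position": TCP position; "ee_rot": TCP orientation; "ft_force": force on the tool from outside, world axes, zero at the start; "torque": the same for the moment, N m; "grip_width": opening from 0.0 (shut) to 1.0 (fully open).
Only numpy, scipy, OpenCV 4.12 (cv2) and the standard library are available. Lean on these libraries where they do the work, as an engineer would, in place of code of your own. Each camera call takes 0.05 s, during which the arm holds its last target. There are 200 camera calls.

TASK

Take the clamp stud with the red grip out of the slanted rack, lower its T-head through the loading window of the fixture plate's slot, slide it along to the slot's closed end, and there turn it a quarter turn so that the head locks crosswise and the nose points squarely over the bar of the blue frame. Let go of it standing seated on the plate, and do not disturb the frame, the stud with the blue grip or the loose things lying about.

Things in the scene. Friction and masses are not known exactly. Their poses are not given: they have to be found in the camera images.
- red_stud_grip (a point): Centre of the red grip of the stud to move: a square block 26 x 26 mm (sides along x and y), 54 mm tall (27 mm above and below this point). z is the stud's axis, up from head to grip; y is the nose's direction. At the start the stud stands loosely, head down, in either one of the rack's two sleeves, leaning 32 degrees; draw it out along its axis by 45 mm or more.
- red_stud: The red stud, one rigid piece 110 mm tall, about 0.35 kg. Origin: centre of the collar's underside (which sits on the plate), 62 mm below the grip's centre. Axes as the grip. Heights along z: T-head, 40 mm along y x 18 mm along x, -21 to -12; stem, 11 mm diameter, -12 to 0; collar, 34 mm diameter, 0 to 25; nose 25 to 35; grip 35 to 89 mm.
- red_stud_nose (a point): Underside of the tip of the red stud's nose, a flat steel finger 20 mm wide and 10 mm thick that reaches 60 mm from the stud's axis towards +y (15 mm towards -y). Axes as the grip.
- rack: Green fixed rack, base 100 x 240 mm, with two sleeves 136 mm apart along its y axis, leaning 32 degrees towards its -x side (the front, facing the robot), rims up to 87 mm above the table. Origin under its middle on the table, z up. Each sleeve holds a stud, nose along the rack's +y, its lowest 41 mm inside with 2 to 3 mm of play all round.
- blue_stud_grip (a point): Centre of the grip of the other stud, blue grip, otherwise the same shape as the red one, in the other sleeve. Leave it alone.
- fixture: Fixed grey steel plate, 32 mm thick. Origin on the table under the slot's middle; x runs along the slot from loading window to closed end, y from the slot to the side where the blue frame lies, z up. It reaches from -125 to 125 mm in x, -55 to 190 in y. Slot 15 mm wide, lips 8 mm thick; the channel under them, 25 mm wide, 18 mm deep, keeps the T-head lengthwise.
- slot_window (a point): Centre of the loading window at the plate's top, 32 mm above the table: opening 48 mm along the slot, 25 mm across, between two white lines. Only here does the T-head go in, lengthwise to the slot. With the collar on the plate the head then has 4 mm of play upwards under the lips and 5 mm below. Axes as fixture.
- slot_end (a point): Where the stud's axis belongs, at the plate's top: 130 mm from the window along the fixture's +x. The stem stops against the slot's end 2 mm farther on; a yellow line lies 27 mm farther on. Under it the channel widens to a pocket 52 x 52 mm, the only place where the head can turn; turned across, it can neither lift out nor slide back. Axes as fixture.
- frame: Loose blue steel frame 220 x 150 mm of bar 25 mm wide and 20 mm high, about 0.9 kg, lying on the plate round two brass pins. Origin at the middle of its underside. Its near bar is parallel to the slot, 28 to 53 mm from the slot's centre line. The nose of a seated stud passes 5 mm above it.
- spray_can: Loose aluminium spray can, 60 mm diameter, 190 mm tall, origin at its foot. Leave alone.
- hammer: Loose hammer, 280 mm long, lying along its x axis. Leave alone.
- angle_offcut: Loose offcut of steel angle, 140 mm long along y, 30 mm high. Leave alone.

How it is judged:
By the outcome, as a careful person would: the job done as asked, in the order asked, and still so for the second after the job is handed in, with the robot touching nothing.
It also fails if it takes over 58 s, if anything falls off the work surface, if the arm or the gripper's body presses on something with over 40 N, if the wrist force passes 120 N, or if a joint passes its speed limit or range.

## Working session

There is one attempt and no reset: what is moved stays moved. The work goes in short steps, Python scripts to look and compute and a tool call to move; the robot and the scene stay as the last step left them, time stands still between calls to the robot, and variables do not carry over. Pictures are saved under pics/ and viewed, about 8 in all and at most 12, crops included, and the job is handed in when it is done.

Besides the shell and the picture viewer there is one more tool, called as name(argument=value, ...), one argument or row to a line, values as JSON. move_arm: Moves the arm, as the interface text tells. Its arguments: {"type":"object","properties":{"moves":{"type":"array","items":{"type":"array"}},"squeeze":{"type":"number"}},"required":["moves"]}

```bash
mkdir -p pics; ls; python3 - <<'E'
from workcell import get_obs,camera,camera_info
import cv2
o=get_obs();print(o)
for n in("scene","top","wrist"):
    i=camera_info(n);print(n,i)
    cv2.imwrite(f"pics/{n}0.png",camera(n)[:,:,::-1])
E
```

```text
pics
{'clock': 0.0, 'joint_pos': array([ 1.32537848,  0.33289052, -0.06470788,  1.4609589 ,  0.02159794,
        1.34986694, -0.08850817]), 'joint_velocities': array([-0.0015099 , -0.00090041, -0.00030177, -0.00080739,  0.00037826,
        0.00012116,  0.00039002]), 'tau': array([ 4.01588632e-04, -6.25440717e+01,  4.94728459e-02, -3.91617107e+01,
        1.63824140e-02,  9.66484426e-03,  9.91041361e-06]), 'position': array([ 0.13802959, -0.60918494,  0.2304959 ]), 'ee_rot': array([ 9.93799067e-01,  1.11188600e-01, -1.09482077e-04, -7.05674569e-04]), 'ft_force': array([-0.07907477, -0.18774524, -0.17651129]), 'torque': array([-0.00287566,  0.00863897,  0.01324852]), 'grip_width': 0.9999488622993253}
scene {'fx': 442.80528194867065, 'fy': 442.80528194867065, 'cx': 319.27588248891203, 'cy': 238.86477056554185, 'D': array([-0.1105404,  0.       ,  0.       ,  0.       ,  0.       ]), 'origin': array([1.04362675, 0.69651201, 0.77381842]), 'rotation': array([ 0.28523558,  0.86915173, -0.38087895, -0.1347114 ])}
top {'fx': 489.44481226963086, 'fy': 489.44481226963086, 'cx': 313.85520251274704, 'cy': 236.299522948065, 'D': array([-0.01181666,  0.        ,  0.        ,  0.        ,  0.        ]), 'origin': array([0.50400928, 0.10548441, 0.97199504]), 'rotation': array([ 0.70678128, -0.70508606,  0.04281235, -0.03848345])}
wrist {'fx': 402.9410526781578, 'fy': 402.9410526781578, 'cx': 320.02753353319724, 'cy': 243.34025359050761, 'D': array([-0.09196414,  0.        ,  0.        ,  0.        ,  0.        ]), 'origin': array([ 0.21816288, -0.5914824 ,  0.37395902]), 'rotation': array([ 0.77119435, -0.61585715, -0.10148231,  0.12522217])}
```

View pics/top0.png

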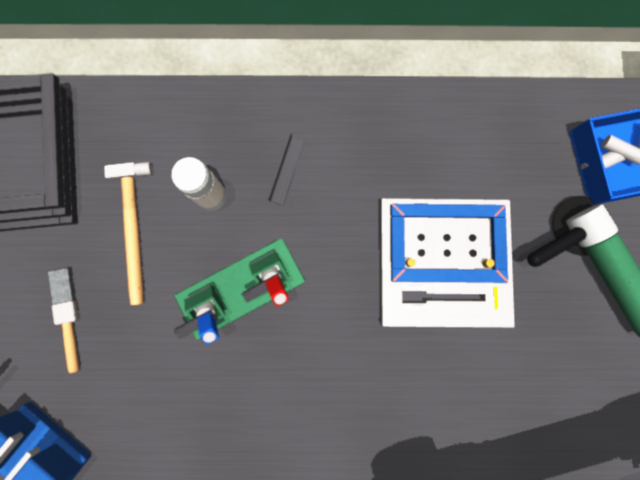

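View pics/scene0.png

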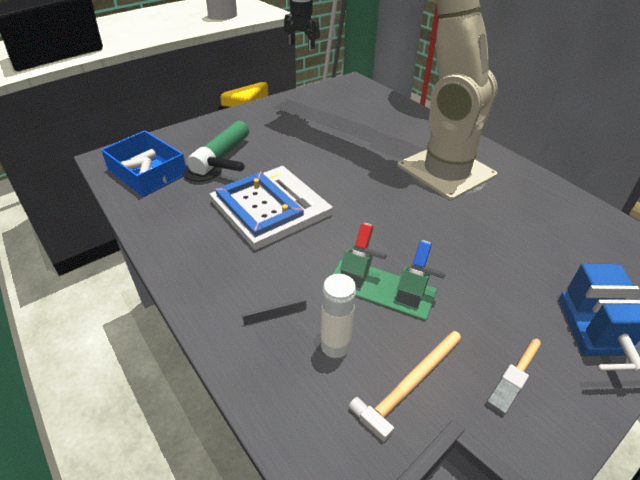

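The top view shows the plate's white outline at about (381–514, 198–328), with its slot at (402–485, 297) and the yellow end mark at (496, 298). The red grip is at about (276, 290) and the blue one at (206, 327), with the rack turned about 25°. Both noses point left in the picture. In the scene view the red grip is at (363, 240).

```bash
cat >h.py <<'E'
import numpy as np,cv2
from scipy.spatial.transform import Rotation as R
from workcell import get_obs,camera,camera_info
def K(i): return np.array([[i['fx'],0,i['cx']],[0,i['fy'],i['cy']],[0,0,1]])
def rays(i,p):
    u=cv2.undistortPoints(np.array(p,float).reshape(-1,1,2),K(i),i['D']).reshape(-1,2)
    d=R.from_quat(i['rotation']).apply(np.c_[u,np.ones(len(u))])
    return i['origin'],d/np.linalg.norm(d,axis=1)[:,None]
def onz(i,p,z):
    o,d=rays(i,p); return o+d*((z-o[2])/d[:,2])[:,None]
def tri(i1,p1,i2,p2):
    o1,a=rays(i1,p1);o2,b=rays(i2,p2);a=a[0];b=b[0]
    s=np.linalg.lstsq(np.c_[a,-b],o2-o1,rcond=None)[0]
    q1=o1+s[0]*a;q2=o2+s[1]*b
    return (q1+q2)/2,np.linalg.norm(q1-q2)
def mask(im,lo,hi,box=None):
    hsv=cv2.cvtColor(im,cv2.COLOR_RGB2HSV); m=cv2.inRange(hsv,lo,hi)
    if lo[0]==0 and hi[0]<=8: m|=cv2.inRange(hsv,(172,lo[1],lo[2]),(180,hi[1],hi[2]))
    if box: k=np.zeros_like(m);x0,y0,x1,y1=box;k[y0:y1,x0:x1]=255;m&=k
    return m
def big(m):
    c,_=cv2.findContours(m,cv2.RETR_EXTERNAL,cv2.CHAIN_APPROX_NONE)
    return max(c,key=cv2.contourArea)
def cen(c):
    M=cv2.moments(c);return [M['m10']/M['m00'],M['m01']/M['m00']]
E
python3 - <<'E'
from h import *
np.set_printoptions(precision=4,suppress=True)
T=cv2.imread('pics/top0.png')[:,:,::-1].copy();S=cv2.imread('pics/scene0.png')[:,:,::-1].copy()
it,is_=camera_info('top'),camera_info('scene')
# plate
m=mask(T,(0,0,150),(180,60,255),(360,180,540,345))|mask(T,(100,120,60),(130,255,255),(360,180,540,345))
h=cv2.convexHull(big(m));r=cv2.minAreaRect(h)
q=cv2.approxPolyDP(h,8,True).reshape(-1,2)
print('plate',q,'\n',onz(it,q,.032),r)
P=onz(it,cv2.boxPoints(r),.032);print(P,np.linalg.norm(np.diff(P,axis=0),axis=1))
y=big(mask(T,(22,120,120),(35,255,255),(490,280,505,315)));ry=cv2.minAreaRect(y);print('yellow',ry,onz(it,[ry[0]],.032))
d=big(mask(T,(0,0,0),(180,255,110),(398,288,490,306)));rd=cv2.minAreaRect(d);print('slot',rd,onz(it,cv2.boxPoints(rd),.032))
fr=big(mask(T,(100,120,60),(130,255,255),(380,190,520,300)));rf=cv2.minAreaRect(fr);F=onz(it,cv2.boxPoints(rf),.052);print('frame',F,F.mean(0))
for n,lo,hi,bt,bs in(('red',(0,150,60),(8,255,255),(255,260,300,315),(345,210,385,270)),('blue',(105,130,50),(130,255,255),(190,300,225,350),(400,230,440,280))):
    ct=big(mask(T,lo,hi,bt));cs=big(mask(S,lo,hi,bs))
    print(n,cen(ct),cen(cs),tri(it,cen(ct),is_,cen(cs)),cv2.minAreaRect(ct),cv2.minAreaRect(cs))
g=big(mask(T,(60,80,20),(90,255,255),(160,230,320,350)));rg=cv2.minAreaRect(cv2.convexHull(g));G=onz(it,cv2.boxPoints(rg),.01);print('rack',rg,G,np.linalg.norm(np.diff(G,axis=0),axis=1))
C=T[170:360,160:320];cv2.imwrite('pics/c1.png',cv2.resize(C[:,:,::-1],None,fx=4,fy=3.1,interpolation=2))
E
```

```text
plate [[382 198]
 [509 200]
 [514 326]
 [383 326]] 
 [[ 0.6883 -0.0331  0.032 ]
 [ 0.6853 -0.2823  0.032 ]
 [ 0.4419 -0.2813  0.032 ]
 [ 0.4418 -0.0316  0.032 ]] ((448.0, 262.5), (129.0, 132.0), 90.0)
[[ 0.6883 -0.0331  0.032 ]
 [ 0.6893 -0.2923  0.032 ]
 [ 0.44   -0.2812  0.032 ]
 [ 0.4399 -0.0297  0.032 ]] [0.2592 0.2495 0.2515]
yellow ((495.5, 297.5), (21.0, 3.0), 90.0) [[ 0.4957 -0.248   0.032 ]]
slot ((443.5120544433594, 298.5915832519531), (6.019155025482178, 81.10556030273438), 88.83085632324219) [[ 0.4976 -0.0705  0.032 ]
 [ 0.5009 -0.2261  0.032 ]
 [ 0.4895 -0.2259  0.032 ]
 [ 0.4862 -0.0705  0.032 ]]
frame [[ 0.6728 -0.0472  0.052 ]
 [ 0.6736 -0.2698  0.052 ]
 [ 0.5267 -0.2635  0.052 ]
 [ 0.5263 -0.0449  0.052 ]] [ 0.5999 -0.1564  0.052 ]
red [274.8077427821522, 286.65944881889766] [363.37703703703704, 235.36666666666667] (array([0.5137, 0.1692, 0.1121]), np.float64(0.002566972908580386)) ((276.0548095703125, 290.0205078125), (27.22823143005371, 15.807271957397461), 65.55604553222656) ((363.3843688964844, 235.3701171875), (11.453760147094727, 23.026830673217773), 17.35402488708496)
blue [206.5862808145766, 324.150053590568] [421.74037834311804, 253.84279191128505] (array([0.4484, 0.2874, 0.1101]), np.float64(0.0032616328435502327)) ((206.8623504638672, 326.5702209472656), (28.332298278808594, 17.913808822631836), 77.00537872314453) ((421.8378601074219, 253.52703857421875), (11.910478591918945, 24.923778533935547), 17.10272979736328)
rack ((239.15362548828125, 288.45343017578125), (50.873985290527344, 123.37572479248047), 61.821407318115234) [[0.4989 0.3746 0.01  ]
 [0.6138 0.1636 0.01  ]
 [0.5256 0.1158 0.01  ]
 [0.413  0.3253 0.01  ]] [0.2403 0.1004 0.2379]
```

```bash
cat >>h.py <<'E'
from scipy.spatial.transform import Slerp
import json
def studR(psi,lean=32): # stud axes in world for rack yaw psi (deg)
    return R.from_euler('z',psi,degrees=True)*R.from_euler('y',-lean,degrees=True)
TS=R.from_matrix(np.array([[0,1,0],[1,0,0],[0,0,-1]]).T)  # tool axes in stud axes: tool x=stud y, tool y=stud x
def show(p,q,wps,op,dmax=22,amax=10):
    """rows from pose p,q through waypoints (pos,Rot)"""
    rows=[]
    for P,Q in wps:
        d=np.linalg.norm(P-p);a=np.degrees((q.inv()*Q).magnitude())
        n=max(1,int(np.ceil(max(d*1e3/dmax,a/amax))))
        sl=Slerp([0,1],R.concatenate([q,Q])); pp,qq=p,q
        for k in range(1,n+1):
            pk=p+(P-p)*k/n;qk=sl(k/n)
            s=np.round(qq.inv().apply(pk-pp)/.025,2);t=np.round((qq.inv()*qk).as_rotvec(degrees=True),1)
            rows.append([s.tolist(),t.tolist(),op]);pp=pp+qq.apply(s*.025);qq=qq*R.from_rotvec(t,degrees=True)
        p,q=pp,qq
    for k in range(0,len(rows),5): print(json.dumps(rows[k:k+5]).replace('-0.0,','0,').replace('-0.0]','0]').replace('0.0','0') if 0 else json.dumps(rows[k:k+5]))
    return p,q
def cur():
    o=get_obs();return o['position'],R.from_quat(o['ee_rot'])
E
python3 - <<'E'
from h import *
np.set_printoptions(precision=4,suppress=True)
p,q=cur();S=studR(28.5);g=np.array([.5137,.1692,.1121])
D=g+S.apply([0,0,.1]);Q=S*TS
f=lambda yaw:R.from_matrix(np.array([[np.cos(yaw),np.sin(yaw),0],[np.sin(yaw),-np.cos(yaw),0],[0,0,-1]]))
print(q.as_matrix(),f(np.radians(12.8)).as_matrix(),D,Q.as_matrix())
print(show(p,q,[(np.array([.40,-.40,.26]),f(np.radians(45))),(np.array([.47,-.1,.26]),f(np.radians(85))),(D,Q)],1,dmax=24)[0])
E
```

```text
[[ 0.9753  0.221  -0.0003]
 [ 0.221  -0.9753  0.001 ]
 [-0.0001 -0.0011 -1.    ]] [[ 0.9751  0.2215  0.    ]
 [ 0.2215 -0.9751  0.    ]
 [ 0.      0.     -1.    ]] [0.4671 0.1439 0.1969] [[-0.4772  0.7453  0.4657]
 [ 0.8788  0.4047  0.2529]
 [ 0.      0.5299 -0.848 ]]
[[[0.8, -0.39, -0.08], [-0.0, -0.0, -2.1], 1], [[0.82, -0.36, -0.08], [-0.0, -0.0, -2.2], 1], [[0.83, -0.33, -0.07], [-0.0, -0.0, -2.1], 1], [[0.85, -0.3, -0.08], [-0.0, -0.0, -2.2], 1], [[0.85, -0.26, -0.08], [-0.0, -0.0, -2.1], 1]]
[[[0.86, -0.24, -0.08], [-0.0, -0.0, -2.2], 1], [[0.88, -0.2, -0.07], [-0.0, -0.0, -2.1], 1], [[0.87, -0.16, -0.08], [-0.0, -0.0, -2.2], 1], [[0.89, -0.14, -0.08], [-0.0, -0.0, -2.1], 1], [[0.89, -0.1, -0.08], [-0.0, -0.0, -2.2], 1]]
[[[0.89, -0.07, -0.07], [-0.0, -0.0, -2.1], 1], [[0.89, -0.03, -0.08], [-0.0, -0.0, -2.2], 1], [[0.9, -0.01, -0.08], [-0.0, -0.0, -2.1], 1], [[0.89, 0.04, -0.08], [-0.1, -0.0, -2.2], 1], [[0.89, 0.06, -0.08], [0.0, -0.0, -2.1], 1]]
[[[0.8, -0.5, 0.0], [0.0, -0.0, -3.1], 1], [[0.84, -0.46, 0.0], [0.0, -0.0, -3.1], 1], [[0.85, -0.41, 0.0], [0.0, -0.0, -3.0], 1], 
[... 240 characters left out ...]
.0, 0.0, -3.1], 1], [[0.95, -0.07, 0.0], [0.0, 0.0, -3.1], 1]]
[[[0.94, -0.02, 0.0], [0.0, 0.0, -3.1], 1], [[0.95, 0.04, 0.0], [0.0, 0.0, -3.1], 1], [[0.94, 0.08, 0.0], [0.1, 0.0, -3.0], 1], [[0.88, -0.09, 0.23], [-2.8, 0.9, -3.0], 1], [[0.89, -0.05, 0.24], [-2.9, 0.8, -2.9], 1]]
[[[0.88, -0.02, 0.25], [-2.8, 0.9, -3.0], 1], [[0.88, 0.01, 0.26], [-2.8, 0.8, -3.0], 1], [[0.87, 0.05, 0.28], [-2.8, 0.9, -2.9], 1], [[0.86, 0.07, 0.3], [-2.9, 0.8, -3.0], 1], [[0.86, 0.11, 0.31], [-2.8, 0.9, -3.0], 1]]
[[[0.84, 0.13, 0.33], [-2.8, 0.8, -3.0], 1], [[0.84, 0.16, 0.35], [-2.9, 0.9, -2.9], 1], [[0.81, 0.19, 0.37], [-2.8, 0.8, -3.0], 1], [[0.81, 0.2, 0.39], [-2.8, 0.9, -3.0], 1]]
[0.467  0.144  0.1968]
```

move_arm(
  moves=[
    [[0.8,-0.4,-0.1],[0,0,-2.1],1],
    [[0.8,-0.35,-0.1],[0,0,-2.1],1],
    [[0.8,-0.3,-0.1],[0,0,-2.1],1],
    [[0.85,-0.3,-0.1],[0,0,-2.1],1],
    [[0.85,-0.25,-0.1],[0,0,-2.1],1],
  ],
)

```text
clock: 0.78
position: [0.2261, -0.5401, 0.2441]
ee_rot: [0.979, 0.203, 0.0, 0.0]
ft_force: [0.1, 0.2, 0.0]
grip_width: 0.996
```

move_arm(
  moves=[
    [[0.85,-0.25,-0.1],[0,0,-2.1],1],
    [[0.9,-0.2,-0.1],[0,0,-2.1],1],
    [[0.9,-0.15,-0.1],[0,0,-2.1],1],
    [[0.9,-0.15,-0.1],[0,0,-2.1],1],
    [[0.9,-0.1,-0.1],[0,0,-2.1],1],
  ],
)

```text
clock: 1.4
position: [0.3149, -0.47, 0.2565]
ee_rot: [0.957, 0.292, 0.0, 0.0]
ft_force: [-0.5, -0.2, -0.1]
grip_width: 1.001
```

move_arm(
  moves=[
    [[0.9,-0.05,0],[0,0,-2.1],1],
    [[0.9,-0.05,0],[0,0,-2.1],1],
    [[0.9,0,0],[0,0,-2.1],1],
    [[0.9,0,0],[0,0,-2.1],1],
    [[0.9,0.05,0],[0,0,-2.1],1],
  ],
)

```text
clock: 2.02
position: [0.4028, -0.3997, 0.2563]
ee_rot: [0.926, 0.378, -0.0, 0.0]
ft_force: [0.1, 0.6, 0.3]
grip_width: 1.0
```

move_arm(
  moves=[
    [[0.8,-0.5,0],[0,0,-3.1],1],
    [[0.85,-0.45,0],[0,0,-3.1],1],
    [[0.85,-0.4,0],[0,0,-3.1],1],
    [[0.85,-0.35,0],[0,0,-3.1],1],
    [[0.9,-0.3,0],[0,0,-3.1],1],
  ],
)

```text
clock: 2.65
position: [0.4311, -0.2852, 0.2565]
ee_rot: [0.866, 0.5, -0.0, 0.0]
ft_force: [0.3, -0.8, -0.3]
grip_width: 0.995
```

move_arm(
  moves=[
    [[0.9,-0.25,0],[0,0,-3.1],1],
    [[0.9,-0.2,0],[0,0,-3.1],1],
    [[0.9,-0.15,0],[0,0,-3.1],1],
    [[0.95,-0.1,0],[0,0,-3.1],1],
    [[0.95,-0.1,0],[0,0,-3.1],1],
  ],
)

```text
clock: 3.28
position: [0.4598, -0.1716, 0.2563]
ee_rot: [0.791, 0.612, 0.0, 0.0]
ft_force: [-0.2, 0.2, 0.4]
grip_width: 1.003
```

```bash
python3 - <<'E'
from h import *
np.set_printoptions(precision=4,suppress=True)
o=get_obs();print(o['joint_pos'],o['clock'])
iw=camera_info('wrist');W=camera('wrist');cv2.imwrite('pics/w1.png',W[:,:,::-1]);np.save('w1.npy',iw,allow_pickle=True)
p,q=cur();print(p,q.as_matrix())
S=studR(28.5);g=np.array([.5137,.1692,.1121])
D=g+S.apply([0,0,.1]);Q=S*TS
print(show(p,q,[(D,Q)],1,dmax=24)[0])
E
```

```text
[ 0.8014  0.0548 -0.5515  1.7423  0.0294  1.3526 -0.0093] 3.275
[ 0.4606 -0.1681  0.2565] [[ 0.2445  0.9697  0.0005]
 [ 0.9697 -0.2445  0.0009]
 [ 0.001   0.0003 -1.    ]]
[[[0.87, -0.2, 0.17], [-2.2, 0.8, -3.0], 1], [[0.87, -0.16, 0.18], [-2.2, 0.9, -2.9], 1], [[0.88, -0.12, 0.18], [-2.1, 0.8, -3.0], 1], [[0.89, -0.09, 0.2], [-2.2, 0.9, -3.0], 1], [[0.88, -0.04, 0.2], [-2.2, 0.8, -2.9], 1]]
[[[0.88, -0.01, 0.22], [-2.2, 0.9, -3.0], 1], [[0.88, 0.03, 0.23], [-2.1, 0.8, -3.0], 1], [[0.87, 0.06, 0.24], [-2.2, 0.9, -2.9], 1], [[0.87, 0.1, 0.26], [-2.2, 0.8, -3.0], 1], [[0.85, 0.14, 0.28], [-2.2, 0.9, -3.0], 1]]
[[[0.84, 0.17, 0.29], [-2.1, 0.8, -2.9], 1], [[0.83, 0.19, 0.32], [-2.2, 0.9, -3.0], 1], [[0.81, 0.23, 0.33], [-2.2, 0.8, -3.0], 1], [[0.79, 0.26, 0.36], [-2.2, 0.9, -2.9], 1]]
[0.4671 0.1438 0.1969]
```

View pics/w1.png

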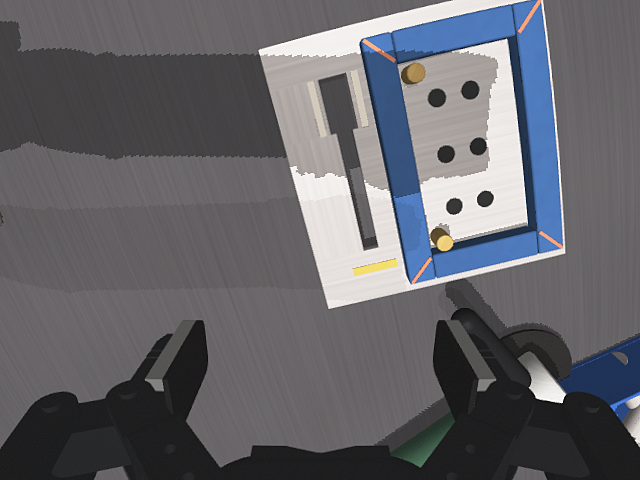

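The wrist view shows the plate clearly. The window lies between the white lines around (339, 104), the slot runs to its end at (371, 248), and the yellow line is at (375, 268).

move_arm(
  moves=[
    [[0.9,-0.2,0.2],[-2.2,0.85,-3],1],
    [[0.9,-0.15,0.2],[-2.2,0.85,-3],1],
    [[0.9,-0.1,0.2],[-2.2,0.85,-3],1],
    [[0.9,-0.1,0.2],[-2.2,0.85,-3],1],
    [[0.9,-0.05,0.2],[-2.2,0.85,-3],1],
  ],
)

```text
clock: 3.95
position: [0.4636, -0.0579, 0.2331]
ee_rot: [0.7, 0.706, 0.088, 0.054]
ft_force: [0.3, 0.7, 0.3]
grip_width: 0.999
```

move_arm(
  moves=[
    [[0.9,0,0.2],[-2.2,0.85,-3],1],
    [[0.9,0.05,0.2],[-2.2,0.85,-3],1],
    [[0.85,0.05,0.25],[-2.2,0.85,-3],1],
    [[0.85,0.1,0.25],[-2.2,0.85,-3],1],
    [[0.85,0.15,0.3],[-2.2,0.85,-3],1],
  ],
)

```text
clock: 4.58
position: [0.4672, 0.0535, 0.2127]
ee_rot: [0.59, 0.781, 0.173, 0.105]
ft_force: [-0.6, 1.6, 0.2]
grip_width: 1.0
```

move_arm(
  moves=[
    [[0.8,0.15,0.3],[-2.2,0.85,-3],1],
    [[0.8,0.2,0.3],[-2.2,0.85,-3],1],
    [[0.8,0.2,0.3],[-2.2,0.85,-3],1],
    [[0.7,0.2,0.3],[-2.2,0.85,-3],1],
    [[0,0,0],[0,0,0],1],
  ],
)

```text
clock: 5.2
position: [0.4672, 0.137, 0.1959]
ee_rot: [0.491, 0.826, 0.237, 0.144]
ft_force: [-0.1, 0.3, 0.8]
grip_width: 1.001
```

```bash
python3 - <<'E'
from h import *
np.set_printoptions(precision=4,suppress=True)
# plate from w1
iw=np.load('w1.npy',allow_pickle=True).item();W=cv2.imread('pics/w1.png')[:,:,::-1].copy()
roi=W[60:262,305:390];g=cv2.cvtColor(roi,cv2.COLOR_RGB2GRAY)
m=((g<105)&(cv2.cvtColor(roi,cv2.COLOR_RGB2HSV)[:,:,1]<60)).astype(np.uint8)*255
pts=np.array([[312,78],[352,66],[366,130],[380,252],[362,254],[325,140]])-[305,60]
k=np.zeros_like(m);cv2.fillPoly(k,[pts],255);m&=k
full=np.zeros(W.shape[:2],np.uint8);full[60:262,305:390]=m;d=big(full)
P=onz(iw,d.reshape(-1,2),.032)
print('yr',P.min(0),P.max(0))
for y0 in np.arange(-.23,-.06,.008):
    s=P[abs(P[:,1]-y0)<.004]
    if len(s): print(round(y0,3),s[:,0].min(),s[:,0].max())
y=big(mask(W,(22,80,120),(35,255,255),(340,255,405,285)));print('yellow',onz(iw,cv2.boxPoints(cv2.minAreaRect(y)),.032))
wm=mask(W,(0,0,150),(180,60,255),(250,0,570,310))|mask(W,(100,100,40),(130,255,255),(250,0,570,262))
h=cv2.convexHull(big(wm));q=cv2.approxPolyDP(h,6,True).reshape(-1,2);print(q.tolist(),onz(iw,q,.032))
i2=camera_info('wrist');o=get_obs();V=camera('wrist');cv2.imwrite('pics/w2.png',V[:,:,::-1]);np.save('w2.npy',i2,allow_pickle=True)
print(o['joint_pos'],o['position'],R.from_quat(o['ee_rot']).as_matrix(),o['clock'])
E
```

```text
yr [ 0.4844 -0.2285  0.032 ] [ 0.5091 -0.0677  0.032 ]
-0.23 0.4893176908627764 0.5023822740118442
-0.222 0.48900144761968617 0.5025934257260508
-0.214 0.4889563211299763 0.5027410042112914
-0.206 0.48904687208000003 0.5027749017309088
-0.198 0.4892242416276401 0.5026896458720479
-0.19 0.48914334449725894 0.5027308301918683
-0.182 0.48928308174481194 0.502856285017163
-0.174 0.4892456367677252 0.5029036286342417
-0.166 0.4893886692701943 0.5030848198109152
-0.158 0.489499999591412 0.5032149040140875
-0.15 0.48904108027039395 0.5032743759360647
-0.142 0.48916344758190994 0.5034068112606858
-0.134 0.4891349622130674 0.5034723191805449
-0.126 0.48929137164731934 0.5036787219850655
-0.118 0.48489539117420566 0.5084433620943271
-0.11 0.48445079948307523 0.5087636468632075
-0.102 0.48443331428556546 0.5088885561822535
-0.094 0.48462215516022594 0.508879864118668
-0.086 0.48461118622756905 0.5089457399312702
-0.078 0.48460311601530554 0.5090777122142666
-0.07 0.4848055016706513 0.5090932410484409
yellow [[ 0.4739 -0.2446  0.032 ]
 [ 0.5174 -0.2448  0.032 ]
 [ 0.5176 -0.2529  0.032 ]
 [ 0.4738 -0.2527  0.032 ]]
[[542, 0], [565, 252], [328, 308], [258, 50], [451, 0]] [[ 0.6871 -0.0476  0.032 ]
 [ 0.6858 -0.2822  0.032 ]
 [ 0.44   -0.2809  0.032 ]
 [ 0.442  -0.0312  0.032 ]
 [ 0.6089 -0.0319  0.032 ]]
[ 0.4519 -0.3406 -0.6326  2.2769 -0.5841  0.6649  0.6694] [0.4672 0.137  0.1959] [[-0.4772  0.7426  0.4699]
 [ 0.8788  0.4059  0.251 ]
 [-0.0044  0.5327 -0.8463]] 5.2
```

View pics/w2.png

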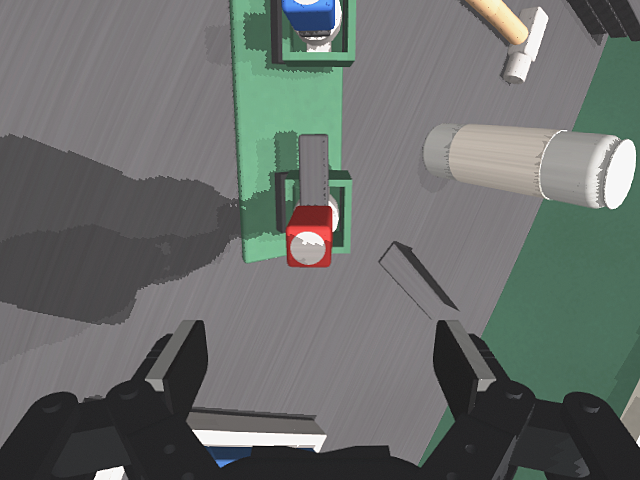

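The view shows the red grip's top face at about (288–331, 232–267), with a grey disc at (308, 248). The nose points straight up in the picture, so the tool lines up with the stud's y. The blue stud is at (310, 15) and the can is well clear on the right.

```bash
python3 - <<'E'
from h import *
np.set_printoptions(precision=4,suppress=True)
i2=np.load('w2.npy',allow_pickle=True).item();V=cv2.imread('pics/w2.png')[:,:,::-1].copy()
T=cv2.imread('pics/top0.png')[:,:,::-1].copy();S0=cv2.imread('pics/scene0.png')[:,:,::-1].copy();it=camera_info('top');isc=camera_info('scene')
r=cv2.morphologyEx(mask(V,(0,130,60),(8,255,255),(270,190,345,280)),cv2.MORPH_CLOSE,np.ones((3,3)))
c=big(r);hull=np.zeros_like(r);cv2.fillPoly(hull,[c],255);cv2.imwrite('/tmp/r.png',r)
disc=hull&~mask(V,(0,130,60),(8,255,255),(270,190,345,280));d=big(disc);e=cv2.fitEllipse(d);print('disc',e,cen(d),cv2.minAreaRect(c))
# row profile of red mask extent
for y in range(202,272,4):
    x=np.where(hull[y])[0]; print(y,(x.min(),x.max()) if len(x) else None,end=' ')
S=studR(28.5);g=np.array([.5137,.1692,.1121])
print('\npred top',cv2.projectPoints(np.array([g+S.apply([0,0,.027])])-i2['origin'],R.from_quat(i2['rotation']).inv().as_rotvec(),np.zeros(3),K(i2),i2['D'])[0] if 0 else R.from_quat(i2['rotation']).inv().apply(g+S.apply([0,0,.027])-i2['origin']))
tb=big(mask(T,(0,150,60),(8,255,255),(255,260,300,315)));hu=np.zeros(T.shape[:2],np.uint8);cv2.fillPoly(hu,[cv2.convexHull(tb)],255)
dt=big(hu&cv2.inRange(cv2.cvtColor(T,cv2.COLOR_RGB2HSV),(0,0,120),(180,140,255)));print('top disc',cen(dt),cv2.contourArea(dt))
print('tri',tri(i2,e[0],it,cen(dt)))
o,dr=rays(i2,[e[0]]);dr=dr[0]
z=S.apply([0,0,1]);t=((g+.027*z-o)@z)/(dr@z);Pt=o+dr*t;print('plane top',Pt,'grip c',Pt-.027*z,'depth',t, 'size mm/px',t/403e-3)
cv2.imwrite('pics/c2.png',cv2.resize(np.hstack([V[195:275,270:350],T[250:330,240:320]])[:,:,::-1],None,fx=5,fy=5,interpolation=0))
E
```

```text
disc ((307.43896484375, 247.62255859375), (32.85042190551758, 34.96427536010742), 101.27305603027344) [307.4338888888889, 247.62555555555556] ((309.0, 236.0), (60.0, 46.0), 90.0)
202 None 206 (np.int64(298), np.int64(329)) 210 (np.int64(295), np.int64(331)) 214 (np.int64(293), np.int64(331)) 218 (np.int64(291), np.int64(331)) 222 (np.int64(289), np.int64(331)) 226 (np.int64(287), np.int64(331)) 230 (np.int64(286), np.int64(331)) 234 (np.int64(286), np.int64(332)) 238 (np.int64(286), np.int64(332)) 242 (np.int64(287), np.int64(332)) 246 (np.int64(287), np.int64(331)) 250 (np.int64(287), np.int64(330)) 254 (np.int64(287), np.int64(330)) 258 (np.int64(287), np.int64(330)) 262 (np.int64(288), np.int64(330)) 266 (np.int64(291), np.int64(327)) 270 None 
pred top [0.0025 0.0024 0.2297]
top disc [279.7573696145124, 297.27437641723355] 73.5
tri (array([0.4963, 0.1584, 0.1266]), np.float64(0.0004707945968340938))
plane top [0.4939 0.1584 0.1299] grip c [0.5065 0.1652 0.107 ] depth 0.22980267804532395 size mm/px 0.5702299703357914
```

View pics/c2.png

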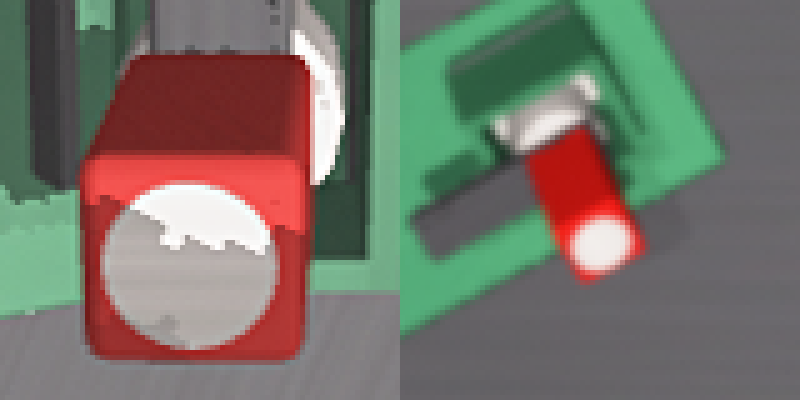

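The two views meet within 0.5 mm: the grip's top centre is at (0.496, 0.158, 0.127), and its height and the 26 mm width are consistent. Next I compute the approach.

```bash
python3 - <<'E'
from h import *
np.set_printoptions(precision=4,suppress=True)
p,q=cur();S=studR(28.5);z=S.apply([0,0,1]);top=np.array([.4963,.1584,.1266]);G=top-.046*z;Q=S*TS
print(p,'grip c',top-.027*z,'tcp goal',G,'fix rot',(q.inv()*Q).as_rotvec(degrees=True),'shift units',q.inv().apply(G-p)/.025, Q.inv().apply(G-p)/.025)
E
```

```text
[0.4677 0.1363 0.1964] grip c [0.5089 0.1652 0.1037] tcp goal [0.5177 0.17   0.0876] fix rot [0.2005 0.2613 0.0497] shift units [ 0.2535 -0.2851  4.9626] [ 0.2306 -0.2679  4.9647]
```

move_arm(
  moves=[
    [[0.23,-0.27,0.2],[0.2,0.25,0],1],
    [[0,0,1],[0,0,0],1],
    [[0,0,1],[0,0,0],1],
    [[0,0,0.8],[0,0,0],1],
    [[0,0,0],[0,0,0],1],
  ],
)

```text
clock: 5.88
position: [0.4947, 0.1572, 0.128]
ee_rot: [0.492, 0.826, 0.237, 0.14]
ft_force: [0.6, 0.4, 0.2]
grip_width: 1.0
```

```bash
python3 - <<'E'
from h import *
np.set_printoptions(precision=4,suppress=True)
i=camera_info('wrist');V=camera('wrist')
r=mask(V,(0,130,60),(8,255,255),(200,150,440,400));c=big(r);hull=np.zeros_like(r);cv2.fillPoly(hull,[c],255)
d=big(hull&~r);e=cv2.fitEllipse(d);print('disc',e,cv2.boundingRect(c))
p,q=cur();S=studR(28.5);Q=S*TS
it=camera_info('top');i2=np.load('w2.npy',allow_pickle=True).item()
t=tri(i,e[0],i2,[307.44,247.62]);print('tri wrist pair',t,'with top',tri(i,e[0],it,[279.76,297.27]))
z=S.apply([0,0,1]);G=np.array([.4963,.1584,.1266])-.046*z
print(p,'left (tool units)',q.inv().apply(G-p)/.025,get_obs()['ft_force'])
cv2.imwrite('pics/w3.png',V[:,:,::-1])
E
```

```text
disc ((320.9924011230469, 321.1062316894531), (44.36529541015625, 50.28498458862305), 96.8989028930664) (290, 249, 64, 98)
tri wrist pair (array([0.4943, 0.1584, 0.1294]), np.float64(1.4720719687550855e-05)) with top (array([0.4962, 0.1582, 0.1274]), np.float64(0.0008238941980942966))
[0.4949 0.157  0.1289] left (tool units) [0.0216 0.0177 1.9573] [ 0.6168 -0.8577 -0.167 ]
```

View pics/w3.png

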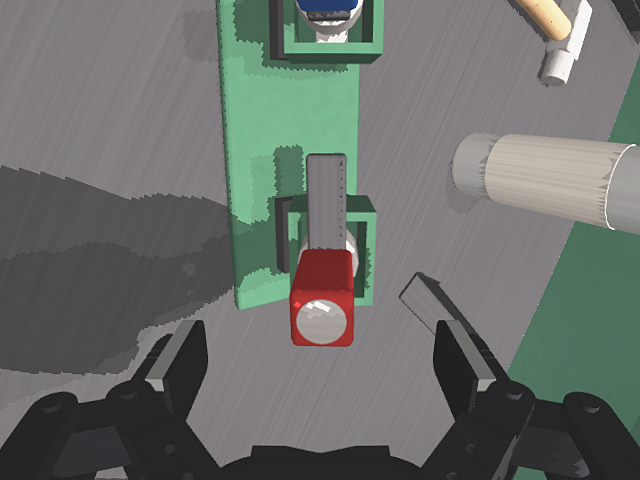

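The grip is centred between the fingers: the disc is at (321, 321) and the finger mid-line at about x = 320. The nose points straight up at (327, 200).

move_arm(
  moves=[
    [[0.02,0.02,1],[0,0,0],1],
    [[0,0,0.85],[0,0,0],1],
    [[0,0,0],[0,0,0],1],
    [[0,0,0],[0,0,0],0.4],
    [[0,0,0],[0,0,0],0],
  ],
  squeeze=60,
)

```text
clock: 6.55
position: [0.5173, 0.1691, 0.0913]
ee_rot: [0.491, 0.826, 0.237, 0.142]
ft_force: [-0.2, -0.1, 0.5]
grip_width: 0.602
```

move_arm(
  moves=[
    [[0,0,0],[0,0,0],0],
    [[0,0,0],[0,0,0],0],
    [[0,0,0],[0,0,0],0],
    [[0,0,0],[0,0,0],0],
    [[0,0,-0.2],[0,0,0],0],
  ],
)

```text
clock: 7.18
position: [0.5156, 0.1687, 0.0954]
ee_rot: [0.491, 0.826, 0.238, 0.142]
ft_force: [5.9, 3.3, -3.1]
grip_width: 0.296
```

move_arm(
  moves=[
    [[0,0,-0.4],[0,0,0],0],
    [[0,0,-0.4],[0,0,0],0],
    [[0,0,-0.4],[0,0,0],0],
    [[0,0,-0.4],[0,0,0],0],
    [[0,0,-0.4],[0,0,0],0],
  ],
)

```text
clock: 7.8
position: [0.4902, 0.1554, 0.1365]
ee_rot: [0.491, 0.826, 0.237, 0.141]
ft_force: [0.7, -0.3, -4.2]
grip_width: 0.299
```

move_arm(
  moves=[
    [[0,0,-0.6],[0,0,0],0],
    [[0,0,-0.6],[0,0,0],0],
    [[0,0,-0.8],[0,0,0],0],
    [[0,0,-0.8],[0,0,0],0],
    [[0,0,0],[0,0,0],0],
  ],
)

```text
clock: 8.43
position: [0.4587, 0.1377, 0.1971]
ee_rot: [0.491, 0.826, 0.237, 0.142]
ft_force: [0.1, -0.0, -4.6]
grip_width: 0.294
```

```bash
python3 - <<'E'
from h import *
np.set_printoptions(precision=4,suppress=True)
o=get_obs();V=camera('wrist');cv2.imwrite('pics/w4.png',V[:,:,::-1]);i=camera_info('wrist');np.save('w4.npy',i,allow_pickle=True)
print(o['clock'],o['position'],o['joint_pos'],o['ft_force'],o['grip_width'])
p,q=cur();print('cam in tool',q.inv().apply(i['origin']-p),(q.inv()*R.from_quat(i['rotation'])).as_matrix())
E
```

```text
8.425 [0.4587 0.1377 0.1971] [ 0.4966 -0.3758 -0.6645  2.2881 -0.6291  0.6898  0.7009] [ 0.1286 -0.0352 -4.626 ] 0.29434045600333486
cam in tool [ 0.0816  0.0005 -0.1432] [[-0.0006 -0.9483 -0.3175]
 [ 1.     -0.0007  0.0001]
 [-0.0004 -0.3175  0.9483]]
```

View pics/w4.png

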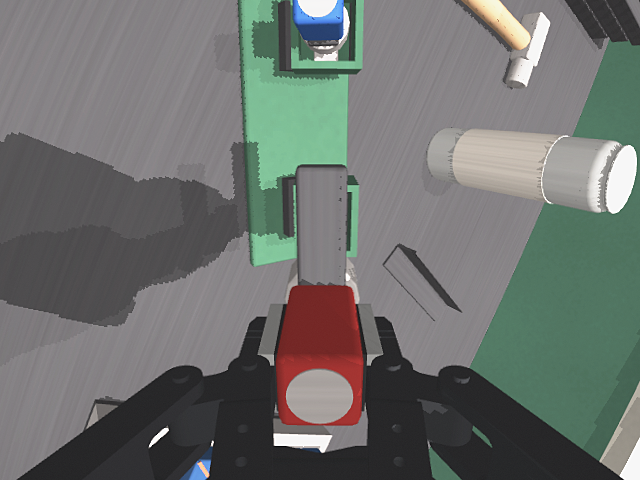

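The stud is out of the sleeve and held. The grip's top disc is at (319, 397), the nose is centred on x ≈ 321 with its tip at row 166, and the grip's lower front edge is at row 287. Next: how it sits in the hand, and the carry path.

```bash
cat >inhand.py <<'E'
from h import *
from scipy.optimize import least_squares
def inhand(V,i,p,q,verbose=1):
    """stud pose in the tool's x-z plane: x offset, height of TCP above collar underside, tilt about tool y"""
    red=mask(V,(0,100,40),(8,255,255),(230,240,410,460));c=big(red)
    hull=np.zeros_like(red);cv2.fillPoly(hull,[cv2.convexHull(c)],255)
    d=big(cv2.morphologyEx(hull&~red,cv2.MORPH_OPEN,np.ones((5,5))));e=cv2.fitEllipse(d)
    front=c.reshape(-1,2);f=front[abs(front[:,0]-321)<15][:,1].min()
    g=cv2.cvtColor(V,cv2.COLOR_RGB2GRAY)[:,312:330].mean(1);tip=110+np.argmax(abs(np.gradient(g))[110:230])
    if verbose: print('disc',np.round(e[0],1),np.round(e[1],1),'front',f,'tip',tip)
    pix=np.array([e[0],[321,f],[321,tip]]);st=np.array([[0,0,.089],[0,.013,.035],[0,.060,.035]])
    u=cv2.undistortPoints(pix.reshape(-1,1,2).astype(float),K(i),i['D']).reshape(-1,2)
    Rc=q.inv()*R.from_quat(i['rotation']);oc=q.inv().apply(i['origin']-p)
    def res(v):
        x,h,t=v; P=R.from_euler('y',t).apply(TS.inv().apply(st)+[0,0,h])+[x,0,0]  # TS maps tool->stud
        k=Rc.inv().apply(P-oc);return k[:,1]/k[:,2]-u[:,1]
    s=least_squares(res,[0,.043,0],x_scale=[.01,.01,.1])
    return s.x,s.cost,e,f,tip
E
python3 - <<'E'
from inhand import *
np.set_printoptions(precision=4,suppress=True)
V=cv2.imread('pics/w4.png')[:,:,::-1].copy();i=camera_info('wrist');p,q=cur()
print(TS.inv().apply([[0,.06,.035]]))
s=inhand(V,i,p,q);print('x,h,tilt deg',s[0][0],s[0][1],np.degrees(s[0][2]),s[1])
E
```

```text
[[ 0.06   0.    -0.035]]
disc [319.  395.7] [54.5 66.8] front 285 tip 164
x,h,tilt deg 0.002669337477721603 0.03628425150496971 -4.6134444655297875 1.8489628876316654e-19
```

```bash
python3 - <<'E'
from h import *
np.set_printoptions(precision=4,suppress=True)
p,q=cur();Q=studR(-.4,0)*TS
e=show(p,q,[(np.array([.4967,-.0915,.165]),Q)],0,dmax=22);print(e[0],e[1].as_matrix())
E
```

```text
[[[-0.8, -0.3, -0.05], [2.9, -0.7, 2.6], 0], [[-0.81, -0.26, -0.02], [2.8, -0.8, 2.5], 0], [[-0.82, -0.22, -0.01], [2.9, -0.7, 2.6], 0], [[-0.84, -0.19, 0.02], [2.8, -0.7, 2.5], 0], [[-0.83, -0.15, 0.04], [2.9, -0.7, 2.6], 0]]
[[[-0.85, -0.11, 0.05], [2.8, -0.8, 2.6], 0], [[-0.85, -0.06, 0.07], [2.9, -0.7, 2.5], 0], [[-0.84, -0.03, 0.09], [2.8, -0.7, 2.6], 0], [[-0.85, 0.01, 0.09], [2.9, -0.7, 2.5], 0], [[-0.85, 0.06, 0.1], [2.8, -0.8, 2.6], 0]]
[[[-0.84, 0.1, 0.11], [2.9, -0.7, 2.6], 0]]
[ 0.4966 -0.0916  0.165 ] [[ 0.0078  1.      0.    ]
 [ 1.     -0.0078  0.    ]
 [ 0.      0.     -1.    ]]
```

move_arm(
  moves=[
    [[-0.8,-0.3,-0.05],[2.85,-0.75,2.55],0],
    [[-0.8,-0.25,0],[2.85,-0.75,2.55],0],
    [[-0.8,-0.2,0],[2.85,-0.75,2.55],0],
    [[-0.85,-0.2,0],[2.85,-0.75,2.55],0],
    [[-0.85,-0.15,0.05],[2.85,-0.75,2.55],0],
  ],
)

```text
clock: 9.1
position: [0.4765, 0.0337, 0.1808]
ee_rot: [0.602, 0.784, 0.131, 0.078]
ft_force: [-1.3, 0.6, -4.8]
grip_width: 0.296
```

move_arm(
  moves=[
    [[-0.85,-0.1,0.05],[2.85,-0.75,2.55],0],
    [[-0.85,-0.05,0.05],[2.85,-0.75,2.55],0],
    [[-0.85,-0.05,0.1],[2.85,-0.75,2.55],0],
    [[-0.85,0,0.1],[2.85,-0.75,2.55],0],
    [[-0.85,0.05,0.1],[2.85,-0.75,2.55],0],
  ],
)

```text
clock: 9.72
position: [0.4936, -0.0709, 0.1666]
ee_rot: [0.694, 0.72, 0.021, 0.014]
ft_force: [0.0, -0.2, -3.8]
grip_width: 0.295
```

move_arm(
  moves=[
    [[-0.85,0.1,0.1],[2.85,-0.75,2.55],0],
    [[0,0,0],[0,0,0],0],
    [[0,0,0],[0,0,0],0],
  ],
)

```text
clock: 10.1
position: [0.4968, -0.0907, 0.1645]
ee_rot: [0.709, 0.705, -0.0, 0.001]
ft_force: [-0.5, 0.4, -3.7]
grip_width: 0.302
```

```bash
python3 - <<'E'
from inhand import *
np.set_printoptions(precision=4,suppress=True)
o=get_obs();i=camera_info('wrist');V=camera('wrist');cv2.imwrite('pics/w5.png',V[:,:,::-1])
Sc=camera('scene');cv2.imwrite('pics/s5.png',Sc[:,:,::-1])
p,q=cur();Q=studR(-.4,0)*TS;print(o['clock'],p,o['joint_pos'],o['ft_force'],o['torque'])
print('units',q.inv().apply(np.array([.4967,-.0915,.119])-p)/.025,'rot',(q.inv()*Q).as_rotvec(degrees=True))
s=inhand(V,i,p,q);print(s[0])
cv2.imwrite('pics/c5.png',np.hstack([V[::1,160:500][:,:,::-1],cv2.resize(Sc[90:210,200:315][:,:,::-1],(460,480),interpolation=2)]))
E
```

```text
10.1 [ 0.4967 -0.0909  0.1651] [ 0.7659  0.1868 -0.7375  1.8298  0.1375  1.1749 -0.0212] [-0.5294  0.3538 -3.6721] [0.0048 0.0557 0.0045]
units [-0.0172 -0.0021  1.8437] rot [0.0997 0.1729 0.1117]
disc [319.3 395.5] [54.5 66.5] front 285 tip 164
[ 0.003   0.0367 -0.0807]
```

View pics/c5.png

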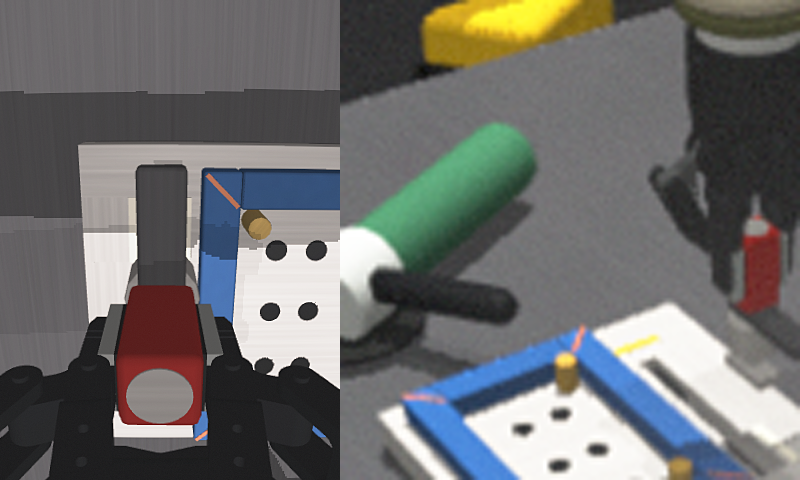

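The stud has not moved in the hand (the same pixels as in the previous view), and the nose lies along the slot line above the window. The frame is untouched. Lowering now.

move_arm(
  moves=[
    [[-0.04,0,0.8],[0.1,0.2,0.1],0],
    [[0,0,0.8],[0,0,0],0],
    [[0,0,0.8],[0,0,0],0],
    [[0,0,0],[0,0,0],0],
    [[0,0,0],[0,0,0],0],
  ],
)

```text
clock: 10.82
position: [0.4969, -0.0927, 0.1055]
ee_rot: [0.71, 0.704, 0.0, -0.0]
ft_force: [-0.2, 0.0, -3.6]
grip_width: 0.296
```

move_arm(
  moves=[
    [[0,0,0.15],[0,0,0],0],
    [[0,0,0.15],[0,0,0],0],
    [[0,0,0.15],[0,0,0],0],
    [[0,0,0.1],[0,0,0],0],
    [[0,0,0],[0,0,0],0],
  ],
)

```text
clock: 11.45
position: [0.4967, -0.0928, 0.0913]
ee_rot: [0.71, 0.704, -0.0, -0.0]
ft_force: [0.3, 0.1, -4.6]
grip_width: 0.297
```

move_arm(
  moves=[
    [[0,0,0.15],[0,0,0],0],
    [[0,0,0.1],[0,0,0],0],
    [[0,0,0.1],[0,0,0],0],
    [[0,0,0],[0,0,0],0],
  ],
)

```text
clock: 11.95
position: [0.4966, -0.0928, 0.0826]
ee_rot: [0.71, 0.704, -0.0, -0.0]
ft_force: [0.2, 0.0, -3.8]
grip_width: 0.298
```

move_arm(
  moves=[
    [[0,0,0.05],[0,0,0],0],
    [[0,0,0],[0,0,0],0],
  ],
)

```text
clock: 12.2
position: [0.4968, -0.0928, 0.0815]
ee_rot: [0.71, 0.704, -0.0, -0.0]
ft_force: [0.1, -1.1, -5.4]
grip_width: 0.297
```

move_arm(
  moves=[
    [[0,0,0.05],[0,0,0],0],
    [[0,0,0],[0,0,0],0],
  ],
)

```text
clock: 12.45
position: [0.4967, -0.0928, 0.0802]
ee_rot: [0.71, 0.704, -0.0, -0.0]
ft_force: [0.4, -0.3, -3.1]
grip_width: 0.297
```

move_arm(
  moves=[
    [[0,0,0.05],[0,0,0],0],
    [[0,0,0],[0,0,0],0],
  ],
)

```text
clock: 12.7
position: [0.4967, -0.0928, 0.079]
ee_rot: [0.71, 0.704, -0.0, -0.0]
ft_force: [0.8, 0.6, -3.1]
grip_width: 0.296
```

move_arm(
  moves=[
    [[0,0,0.05],[0,0,0],0],
    [[0,0,0],[0,0,0],0],
  ],
)

```text
clock: 12.95
position: [0.4967, -0.0928, 0.0777]
ee_rot: [0.71, 0.704, -0.0, -0.0]
ft_force: [-0.4, -0.5, -3.6]
grip_width: 0.302
```

move_arm(
  moves=[
    [[0,0,0.05],[0,0,0],0],
    [[0,0,0],[0,0,0],0],
  ],
)

```text
clock: 13.2
position: [0.4967, -0.0928, 0.0765]
ee_rot: [0.71, 0.704, -0.0, -0.0]
ft_force: [-0.6, 0.3, -3.3]
grip_width: 0.292
```

move_arm(
  moves=[
    [[0,0,0.05],[0,0,0],0],
    [[0,0,0],[0,0,0],0],
  ],
)

```text
clock: 13.45
position: [0.497, -0.0929, 0.0761]
ee_rot: [0.71, 0.704, -0.0, 0.0]
ft_force: [-3.2, 1.5, 6.6]
grip_width: 0.297
```

move_arm(
  moves=[
    [[0,0,0.05],[0,0,0],0],
    [[0,0,0],[0,0,0],0],
  ],
)

```text
clock: 13.7
position: [0.4974, -0.0929, 0.0758]
ee_rot: [0.71, 0.704, -0.0, 0.001]
ft_force: [-7.0, 0.4, 18.2]
grip_width: 0.298
```

move_arm(
  moves=[
    [[0,0,-0.14],[0,0,0],0],
    [[0,0,0],[0,0,0],0],
  ],
)

```text
clock: 13.95
position: [0.4969, -0.0929, 0.0777]
ee_rot: [0.71, 0.704, 0.0, 0.0]
ft_force: [0.0, 0.5, -4.0]
grip_width: 0.296
```

move_arm(
  moves=[
    [[-0.2,0,0],[0,0,0],0],
    [[-0.3,0,0],[0,0,0],0],
    [[-0.3,0,0],[0,0,0],0],
    [[-0.3,0,0],[0,0,0],0],
  ],
)

```text
clock: 14.45
position: [0.4965, -0.1211, 0.0775]
ee_rot: [0.71, 0.704, -0.0, -0.0]
ft_force: [0.5, -1.2, -3.6]
grip_width: 0.297
```

move_arm(
  moves=[
    [[-0.4,0,0],[0,0,0],0],
    [[-0.4,0,0],[0,0,0],0],
    [[-0.4,0,0],[0,0,0],0],
    [[0,0,0],[0,0,0],0],
  ],
)

```text
clock: 14.95
position: [0.4962, -0.1514, 0.0775]
ee_rot: [0.711, 0.704, -0.0, -0.0]
ft_force: [0.2, 0.8, -4.5]
grip_width: 0.299
```

```bash
python3 - <<'E'
from h import *
np.set_printoptions(precision=4,suppress=True)
p,q=cur();o=get_obs();print(o['clock'],p,o['ft_force'],o['torque'],o['joint_pos'])
print('units to end',q.inv().apply(np.array([.4957,-.2225,.0775])-p)/.025,'rot',(q.inv()*(studR(-.4,0)*TS)).as_rotvec(degrees=True))
E
```

```text
14.95 [ 0.4962 -0.1514  0.0775] [ 0.2021  0.7815 -4.5208] [ 0.0097 -0.0545  0.    ] [ 0.8009  0.3233 -0.6748  1.8827  0.2359  1.0161  0.016 ]
units to end [-2.8425  0.0072  0.0016] rot [-0.0211  0.0106 -0.1585]
```

move_arm(
  moves=[
    [[-0.5,0,0],[0,0,0],0],
    [[-0.5,0,0],[0,0,0],0],
    [[-0.5,0,0],[0,0,0],0],
    [[-0.4,0,0],[0,0,0],0],
    [[-0.4,0,0],[0,0,0],0],
  ],
)

```text
clock: 15.58
position: [0.4958, -0.2086, 0.0776]
ee_rot: [0.71, 0.704, -0.0, -0.0]
ft_force: [-0.1, -0.3, -3.6]
grip_width: 0.295
```

move_arm(
  moves=[
    [[-0.3,0,0],[0,0,0],0],
    [[-0.2,0,0],[0,0,0],0],
    [[0,0,0],[0,0,0],0],
    [[0,0,0],[0,0,0],0],
  ],
)

```text
clock: 16.08
position: [0.4958, -0.2199, 0.0776]
ee_rot: [0.71, 0.704, -0.0, -0.0]
ft_force: [0.5, 0.9, -4.0]
grip_width: 0.295
```

move_arm(
  moves=[
    [[-0.06,0,0],[0,0,0],0],
    [[0,0,0],[0,0,0],0],
  ],
)

```text
clock: 16.32
position: [0.4958, -0.2218, 0.0776]
ee_rot: [0.71, 0.704, -0.0, -0.0]
ft_force: [0.6, 0.2, -2.8]
grip_width: 0.297
```

move_arm(
  moves=[
    [[-0.04,0,0],[0,0,0],0],
    [[0,0,0],[0,0,0],0],
  ],
)

```text
clock: 16.58
position: [0.4957, -0.2229, 0.0776]
ee_rot: [0.71, 0.704, -0.0, -0.0]
ft_force: [-0.3, 0.6, -3.3]
grip_width: 0.299
```

move_arm(
  moves=[
    [[-0.04,0,0],[0,0,0],0],
    [[0,0,0],[0,0,0],0],
  ],
)

```text
clock: 16.82
position: [0.4957, -0.2239, 0.0775]
ee_rot: [0.71, 0.704, -0.0, -0.0]
ft_force: [0.0, 0.5, -4.5]
grip_width: 0.301
```

move_arm(
  moves=[
    [[-0.04,0,0],[0,0,0],0],
    [[0,0,0],[0,0,0],0],
  ],
)

```text
clock: 17.08
position: [0.4958, -0.2247, 0.0776]
ee_rot: [0.71, 0.704, -0.0, -0.0]
ft_force: [-0.2, 0.6, -4.3]
grip_width: 0.302
```

move_arm(
  moves=[
    [[-0.04,0,0],[0,0,0],0],
    [[0,0,0],[0,0,0],0],
  ],
)

```text
clock: 17.32
position: [0.4957, -0.2251, 0.0775]
ee_rot: [0.71, 0.704, 0.0, -0.0]
ft_force: [-0.8, 3.8, -2.2]
grip_width: 0.297
```

move_arm(
  moves=[
    [[-0.04,0,0],[0,0,0],0],
    [[0,0,0],[0,0,0],0],
  ],
)

```text
clock: 17.58
position: [0.4958, -0.2254, 0.0775]
ee_rot: [0.71, 0.705, 0.0, -0.001]
ft_force: [-0.7, 7.1, -0.7]
grip_width: 0.3
```

move_arm(
  moves=[
    [[0.14,0,0],[0,0,0],0],
    [[0,0,-0.03],[0,0,0],0],
    [[0,0,0],[0,0,0],0],
  ],
)

```text
clock: 17.95
position: [0.4957, -0.2239, 0.0785]
ee_rot: [0.71, 0.704, -0.0, 0.0]
ft_force: [-0.0, -0.0, -4.1]
grip_width: 0.298
```

```bash
python3 - <<'E'
from inhand import *
np.set_printoptions(precision=4,suppress=True)
o=get_obs();i=camera_info('wrist');V=camera('wrist');Sc=camera('scene');cv2.imwrite('pics/w6.png',V[:,:,::-1])
p,q=cur();print(o['clock'],p,o['ft_force'],o['torque'])
s=inhand(V,i,p,q);Rc=q.inv()*R.from_quat(i['rotation']);oc=q.inv().apply(i['origin']-p)
st=np.array([[0,0,.089],[0,.013,.035],[0,.060,.035]]);pix=np.array([s[2][0],[321,s[3]],[321,s[4]]])
u=cv2.undistortPoints(pix.reshape(-1,1,2).astype(float),K(i),i['D']).reshape(-1,2)
for h in(.042,.044,.046):
    def res(v):
        P=R.from_euler('y',v[1]).apply(TS.inv().apply(st)+[0,0,h])+[v[0],0,0];k=Rc.inv().apply(P-oc);return 403*(k[:,1]/k[:,2]-u[:,1])
    f=least_squares(res,[0,0],x_scale=[.01,.1]);print(h,f.x[0],np.degrees(f.x[1]),'px res',f.fun)
cv2.imwrite('pics/c6.png',np.hstack([V[140:440,220:420][:,:,::-1].repeat(2,0).repeat(2,1)[:600,:],cv2.resize(Sc[110:230,215:295][:,:,::-1],(400,600),interpolation=2)]))
E
```

```text
17.95 [ 0.4957 -0.2238  0.0784] [-0.0132 -0.0066 -4.0633] [-0.0064  0.014   0.0021]
disc [319.3 395.7] [54.5 66.5] front 285 tip 164
0.042 0.001413211862651697 -0.9056031823853163 px res [-0.0637 -2.5237  2.1624]
0.044 0.0008570040043879349 0.3943203070280516 px res [-0.1594 -3.369   2.9503]
0.046 0.00022415157407399707 1.7129379253448982 px res [-0.3037 -4.2113  3.7768]
```

View pics/c6.png

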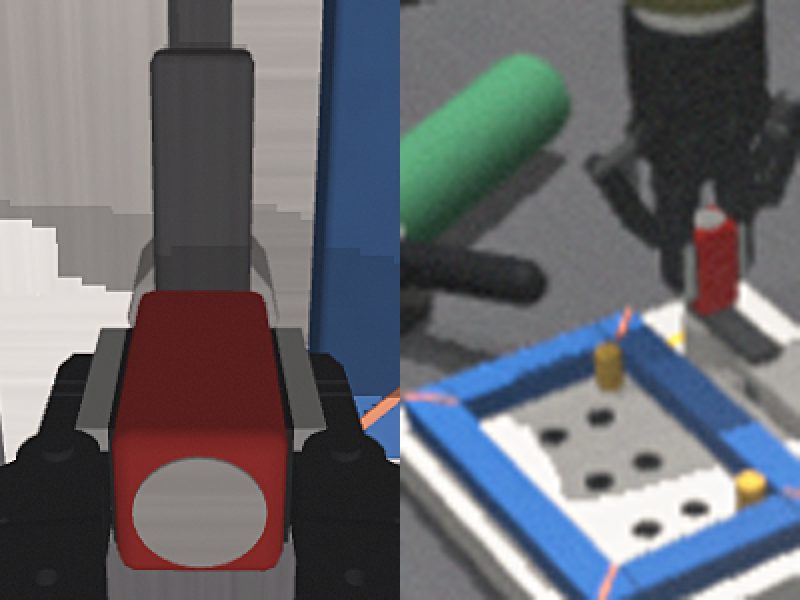

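With the contact height fixed, the stud sits almost straight in the hand: tilt about 0.4°, offset about 1 mm. The nose lies along the slot and clear of the blue bar. Now the quarter turn, about the stud's own axis.

move_arm(
  moves=[
    [[0.035,0,0],[0,0,0],0],
    [[0,-0.01,0],[0,0,8],0],
    [[0,-0.01,0],[0,0,8],0],
    [[0,0,0],[0,0,0],0],
  ],
)

```text
clock: 18.55
position: [0.4953, -0.2224, 0.0784]
ee_rot: [0.801, 0.599, -0.0, 0.0]
ft_force: [-0.4, 0.5, -3.5]
grip_width: 0.292
```

move_arm(
  moves=[
    [[0,-0.01,0],[0,0,8],0],
    [[0,-0.01,0],[0,0,8],0],
    [[0,-0.01,0],[0,0,8],0],
    [[0,0,0],[0,0,0],0],
  ],
)

```text
clock: 19.05
position: [0.4946, -0.222, 0.0783]
ee_rot: [0.907, 0.421, -0.0, 0.0]
ft_force: [-0.4, -0.4, -4.1]
grip_width: 0.297
```

```bash
python3 - <<'E'
from h import *
np.set_printoptions(precision=4,suppress=True)
p,q=cur();o=get_obs();print(o['clock'],p,o['ft_force'],o['torque'],o['joint_pos'])
Q=studR(-90.4,0)*TS;print('rot left',(q.inv()*Q).as_rotvec(degrees=True));t=q.apply([.0012,0,0]);print('stud axis',p+t,'shift',q.inv().apply(np.array([.4957,-.2215,.0785])-p-t)/.025)
E
```

```text
19.05 [ 0.4946 -0.222   0.0783] [-0.3752 -0.4472 -4.0552] [0.0044 0.0199 0.0329] [ 0.7845  0.3409 -0.5189  1.8294  0.1959  1.0223 -0.5148]
rot left [ 0.0024  0.0244 50.1506]
stud axis [ 0.4954 -0.2211  0.0783] shift [-0.0027  0.0198 -0.0069]
```

move_arm(
  moves=[
    [[0,0,0],[0,0,8],0],
    [[0,-0.01,0],[0,0,9],0],
    [[0,-0.01,0],[0,0,9],0],
    [[0,0,0],[0,0,0],0],
  ],
)

```text
clock: 19.55
position: [0.4943, -0.2216, 0.0783]
ee_rot: [0.978, 0.207, -0.0, 0.0]
ft_force: [-0.6, -0.4, -4.5]
grip_width: 0.296
```

move_arm(
  moves=[
    [[0,-0.01,0],[0,0,8],0],
    [[0,-0.01,0],[0,0,8],0],
    [[0,0,0],[0,0,8],0],
    [[0,0,0],[0,0,0],0],
    [[0,0,0],[0,0,0],0],
  ],
)

```text
clock: 20.18
position: [0.4941, -0.2212, 0.0783]
ee_rot: [1.0, -0.001, -0.0, 0.0]
ft_force: [0.0, -0.1, -4.5]
grip_width: 0.296
```

```bash
python3 - <<'E'
from h import *
np.set_printoptions(precision=4,suppress=True)
o=get_obs();i=camera_info('wrist');V=camera('wrist');cv2.imwrite('pics/w7.png',V[:,:,::-1]);np.save('w7.npy',i,allow_pickle=True)
p,q=cur();print(o['clock'],p,o['ft_force'],o['torque'],o['joint_pos'])
Q=studR(-90.4,0)*TS;print('rot left',(q.inv()*Q).as_rotvec(degrees=True));t=q.apply([.0012,0,0]);print('stud axis',p+t,'shift',q.inv().apply(np.array([.4957,-.2215,.0785])-p-t)/.025)
E
```

```text
20.175 [ 0.4941 -0.2213  0.0783] [ 0.0203 -0.1111 -4.5494] [ 0.0185 -0.005   0.0516] [ 0.671   0.3191 -0.3858  1.8374  0.1398  1.0119 -1.3446]
rot left [0.0005 0.018  0.2027]
stud axis [ 0.4953 -0.2213  0.0783] shift [ 0.0168  0.0088 -0.0078]
```

View pics/w7.png

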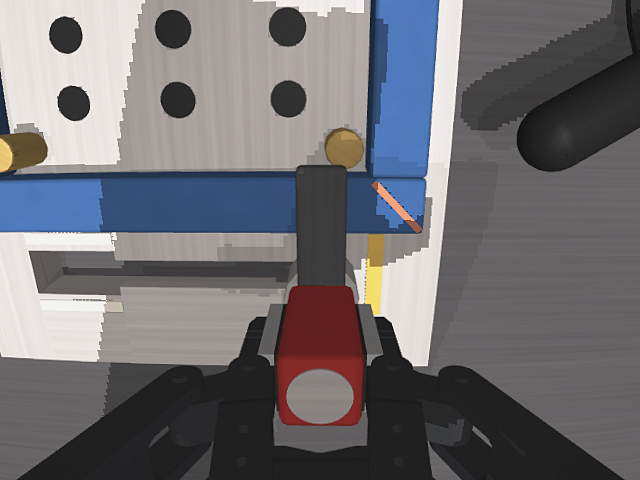

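The stud is turned: the nose (297–347, tip row 166) points straight up in the picture and squarely across the near blue bar (rows 175–233). Next: lower to contact and release.

move_arm(
  moves=[
    [[0.015,0.01,0.07],[0,0,0.2],0],
    [[0,0,0],[0,0,0],0],
    [[0,0,0.03],[0,0,0],0],
    [[0,0,0],[0,0,0],0],
  ],
)

```text
clock: 20.72
position: [0.4946, -0.2215, 0.0765]
ee_rot: [1.0, -0.006, -0.0, 0.0]
ft_force: [-4.8, 2.4, 6.3]
grip_width: 0.296
```

move_arm(
  moves=[
    [[0,0,0.02],[0,0,0],0],
    [[0,0,0],[0,0,0],0],
  ],
)

```text
clock: 20.98
position: [0.4946, -0.2215, 0.0763]
ee_rot: [1.0, -0.006, -0.0, 0.0]
ft_force: [-6.9, 2.4, 10.0]
grip_width: 0.299
```

move_arm(
  moves=[
    [[0,0,0],[0,0,0],0],
    [[0,0,0],[0,0,0],0.34],
    [[0,0,0],[0,0,0],0.4],
    [[0,0,0],[0,0,0],0.6],
    [[0,0,0],[0,0,0],0.8],
  ],
  squeeze=20,
)

```text
clock: 21.6
position: [0.4945, -0.2215, 0.0753]
ee_rot: [1.0, -0.006, -0.0, -0.0]
ft_force: [0.6, 0.1, -0.1]
grip_width: 0.788
```

```bash
python3 - <<'E'
from h import *
np.set_printoptions(precision=4,suppress=True)
o=get_obs();i=camera_info('wrist');V=camera('wrist');cv2.imwrite('pics/w8.png',V[:,:,::-1]);np.save('w8.npy',i,allow_pickle=True)
p,q=cur();print(o['clock'],p,o['ft_force'],o['grip_width'])
r=mask(V,(0,100,40),(8,255,255),(230,240,410,460));c=big(r);hull=np.zeros_like(r);cv2.fillPoly(hull,[cv2.convexHull(c)],255)
d=big(cv2.morphologyEx(hull&~r,cv2.MORPH_OPEN,np.ones((5,5))));e=cv2.fitEllipse(d);print('disc',e[:2],'on z .121',onz(i,[e[0]],.121))
# nose edges by row
g=cv2.GaussianBlur(cv2.cvtColor(V,cv2.COLOR_RGB2GRAY),(3,3),0).astype(float)
for y in (180,200,220,250,270):
    dx=abs(np.gradient(g[y]));l=285+np.argmax(dx[285:312]);rr=333+np.argmax(dx[333:360]);print(y,l,rr,onz(i,[[l,y],[rr,y]],.067)[:, :2].mean(0))
E
```

```text
21.6 [ 0.4945 -0.2215  0.0753] [ 0.5668  0.0568 -0.0553] 0.7883676451933098
disc ((318.98114013671875, 399.9007263183594), (53.85300064086914, 66.9017105102539)) on z .121 [[ 0.4945 -0.2213  0.121 ]]
180 291 345 [ 0.551  -0.2214]
200 292 345 [ 0.5432 -0.2215]
220 293 344 [ 0.5353 -0.2214]
250 294 344 [ 0.5229 -0.2214]
270 294 352 [ 0.5143 -0.223 ]
```

View pics/w8.png

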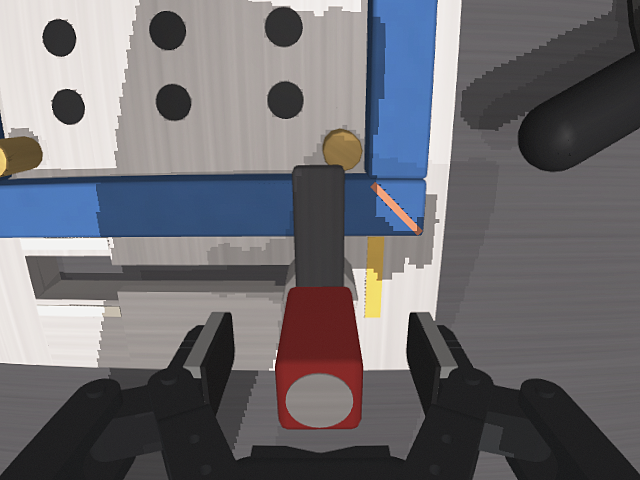

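The fingers are clear of the grip on both sides (about x 232 and 408 against the grip's 276–362). The nose points straight across the bar. Retreating straight up.

move_arm(
  moves=[
    [[0,0,-0.5],[0,0,0],0.85],
    [[0,0,-0.9],[0,0,0],0.85],
    [[0,0,-0.9],[0,0,0],0.85],
    [[0,0,-0.9],[0,0,0],0.85],
    [[0,0,-0.9],[0,0,0],0.85],
  ],
)

```text
clock: 22.28
position: [0.4946, -0.2215, 0.1796]
ee_rot: [1.0, -0.006, 0.0, 0.0]
ft_force: [0.0, -0.5, -1.3]
grip_width: 0.851
```

move_arm(
  moves=[
    [[-0.9,0,-0.9],[0,0,0],0.85],
    [[-0.9,0,-0.5],[0,0,0],0.85],
    [[-0.9,0,0],[0,0,0],0.85],
    [[0,0,0],[0,0,0],0.85],
    [[0,0,0],[0,0,0],0.85],
  ],
)

```text
clock: 22.9
position: [0.4276, -0.2206, 0.2134]
ee_rot: [1.0, -0.006, 0.0, 0.0]
ft_force: [-0.0, 0.6, 0.3]
grip_width: 0.855
```

```bash
python3 - <<'E'
from h import *
np.set_printoptions(precision=4,suppress=True)
o=get_obs();print(o['clock'],o['position'],o['ft_force'])
i=camera_info('wrist');V=camera('wrist');T=camera('top');S=camera('scene');it=camera_info('top');isc=camera_info('scene')
for n,a in(('w9',V),('t9',T),('s9',S)): cv2.imwrite(f'pics/{n}.png',a[:,:,::-1])
T0=cv2.imread('pics/top0.png')[:,:,::-1].copy();S0=cv2.imread('pics/scene0.png')[:,:,::-1].copy()
for n,A,B in(('scene',S,S0),('top',T,T0)):
    for nm,lo,hi,b in (('blue stud',(105,130,50),(130,255,255),(400,230,440,280) if n=='scene' else (190,300,225,350)),('frame',(105,130,50),(130,255,255),(205,165,305,240) if n=='scene' else (380,190,520,300))):
        try: print(n,nm,cen(big(mask(A,lo,hi,b))),cen(big(mask(B,lo,hi,b))))
        except Exception as ex: print(n,nm,'hidden')
# red top disc in wrist, triangulated with scene red
r=mask(V,(0,100,40),(8,255,255));c=big(r);print('wrist red',cv2.boundingRect(c))
fr=mask(V,(100,120,40),(130,255,255));
rs=big(mask(S,(0,130,60),(8,255,255),(200,100,330,240)));print('scene red',cen(rs),cv2.boundingRect(rs))
x,y,w,h=cv2.boundingRect(c);hull=np.zeros_like(r);cv2.fillPoly(hull,[cv2.convexHull(c)],255)
d=big(cv2.morphologyEx(hull&~r,cv2.MORPH_OPEN,np.ones((3,3))));e=cv2.fitEllipse(d);print('disc',e[:2],onz(i,[e[0]],.121))
A=cv2.resize(S[80:260,190:430],(800,600),interpolation=2)
cv2.imwrite('pics/c9.png',np.hstack([cv2.resize(V,(400,300)),cv2.resize(S[110:260,190:390],(400,300),interpolation=2)])[:,:,::-1])
E
```

```text
22.9 [ 0.4276 -0.2206  0.2134] [-0.0155  0.5605  0.277 ]
scene blue stud [421.74233529028044, 253.78995433789953] [421.74037834311804, 253.84279191128505]
scene frame [237.4273504273504, 199.34077750206782] [237.20943952802355, 200.22241887905602]
top blue stud [206.6195826645265, 324.11824505082933] [206.5862808145766, 324.150053590568]
top frame [450.7741319101271, 230.04546353034198] [449.46106094808124, 242.79585214446954]
wrist red (297, 111, 46, 48)
scene red [276.56215621562154, 163.46644664466444] (271, 154, 12, 20)
disc ((319.631103515625, 136.0034942626953), (34.95772171020508, 35.12581253051758)) [[ 0.4952 -0.2211  0.121 ]]
```

View pics/c9.png

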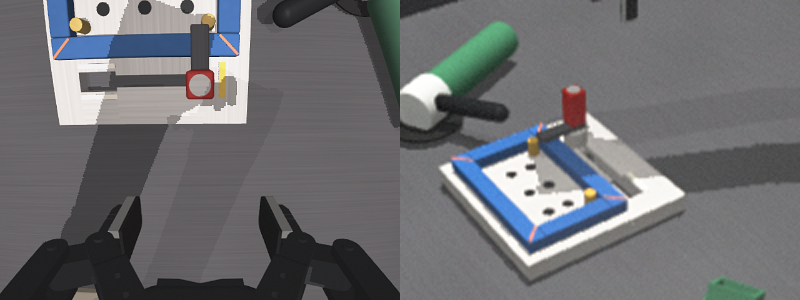

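The stud stands upright at the slot's closed end, with its top disc at (0.495, −0.221) against a target of (0.4957, −0.2215). The nose crosses the near bar and the frame still lies round both pins. I'll check the frame's outline once more, then hand in.

```bash
python3 - <<'E'
from h import *
from workcell import hand_in
S=cv2.imread('pics/s9.png')[:,:,::-1].copy();S0=cv2.imread('pics/scene0.png')[:,:,::-1].copy();dm=0
for A in(S0,S):
    h=cv2.convexHull(big(mask(A,(105,130,50),(130,255,255),(205,165,305,240)))).reshape(-1,2)
    k=[h[np.argmin(h[:,0])],h[np.argmax(h[:,1])],h[np.argmax(h[:,0])]];print(np.array(k).tolist())
d=cv2.absdiff(S,S0).max(2)>60;d[:,200:330]&=False;ys,xs=np.where(d[110:,:]);print('changed px elsewhere',len(xs),(xs.min(),xs.max(),ys.min()+110,ys.max()+110) if len(xs) else '')
print(hand_in())
E
```

```text
[[216, 191], [253, 230], [258, 173]]
[[216, 191], [253, 230], [258, 173]]
changed px elsewhere 632 (np.int64(353), np.int64(480), np.int64(115), np.int64(283))
the job is handed in; nothing more can be done
None
```

The red stud is in place and the job is handed in at about 23 s of the 58 s allowed. I drew it out of the rack along its axis and lowered its head through the loading window. I then slid it to the slot's closed end, gave it the quarter turn and let go.

Last checks:
- **Position:** the stud stands upright and seated, its axis within about 1 mm of the slot-end point.
- **Nose:** it points across the frame's near bar, about 0.4° from square.
- **Frame and blue stud:** three frame outline points match the start image to the pixel. The blue grip's centre is within 0.1 px. The frame's colour centre in the top view did change (about 13 px); I put that down to the arm covering part of the frame there.
- **Other changes in the scene view:** 632 pixels changed away from the plate, in the area of the robot, the emptied sleeve and their shadows. I did not look at them one by one. That box does not reach the can, the angle offcut or most of the hammer.
- **Forces:** the highest reading was about 20 N, when I pressed the collar lightly onto the plate to find its seat. Forces were read only at the end of each move.
- **Disagreement:** my first image fit of how the stud sat in the hand gave a 4.6° tilt. The contact height showed that was wrong; refitted, the tilt was about 0.4°.

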